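# Try the keycap case, free its catch if it is caught, and hold the lid open

### The job

Try the lid of the keycap case on the desk with a small tug on its bar handle before touching the black wing knob: if it comes up it is free (the knob is then not needed, and turning it may catch the lid), but if the hidden catch stops it, let it down and turn the knob clockwise by about 50 degrees to free it. Then lift the lid about 50 degrees open and finish while still holding it there, because it falls shut by itself. Leave the flask, mug and mouse where they are.

Things in the scene. Friction and masses are not known exactly. Their poses are not given: they have to be found in the camera images.
- bar_grip (a point): Middle of the round steel bar handle on the aluminium lid of a black case (220 x 300 mm, 85 high, plus 6 mm lid hinged on its far long edge). Bar 12 mm thick, 80 long along this point's y, 45 mm above the lid's top face, on two 10 mm posts 35 mm either side of this point; 136 mm above the desk when shut. Axes turn with the lid: x from the front edge to the hinge, y left, z out of the lid.
- knob_grip (a point): Point on the turning axis of the black wing knob on the lid, 28 mm above the lid's top face, 119 above the desk when shut. The wing is 13 mm thick, 44 long, from 4 to 44 mm above the lid's top on a round flange 42 mm wide, 4 high; at knob angle 0 its length lies along this point's x, so it is pinched across y. The point is fixed to the lid, axes as bar_grip's, and does not turn with the knob.
- hinge_mid (a point): Middle of the lid's hinge line at the rear (+x) top edge of the case, 85 mm above the desk, fixed to the case. x points from the case's front to its back, y along the hinge, z up. With the lid shut, bar_grip is at x -185, y -50, z +51 mm and knob_grip at x -180, y +90, z +34 mm in these axes.
- lid (a joint): Lid angle, rad: 0 shut, grows as the front edge rises, stop at 1.2. The lid weighs 0.3 to 0.6 kg and falls shut from any angle unless held. When caught it stops hard at about 0.05 rad (the bar about 9 mm up); when free it goes on with only its weight, about 2 to 4 N at the bar, but the bar follows an arc about the hinge: each 10 mm it rises at first, it also goes 3 mm towards the hinge.
- knob (a joint): Wing knob angle, rad: starts at 0, its anticlockwise stop, grows clockwise seen from above, stop at 1.4; light friction (0.06 N m), stays where left. Works a hidden catch whose place varies: the angle does not tell if the lid is caught; about half the time it is. Turning to 0.75-1.05 with the lid shut always frees a lid caught at the start; less or more may not. It often catches a free lid.
- flask_mid (a point): Bystander: middle (115 mm up) of an upright steel drinking flask, 72 mm across, 230 mm high, beside the case. To be left alone.
- mug: Bystander: a blue ceramic mug, 80 mm across, 95 mm high, origin under its centre, beside the case. To be left alone.
- mouse: Bystander: a black computer mouse, 105 x 62 x 34 mm, origin under its centre. To be left alone.

How it is judged:
On the way:
1. the lid has been tugged up off its seat while the knob was still at its starting angle (value of joint lid above 0.02 rad and value of joint knob below 0.12 rad), for 0.1 s.
At the end, for the whole second after the job is handed in: The lid is at least 0.70 rad (40 degrees) open and still (under 0.1 rad/s), and the fingers bear on it with more than 0.5 N while neither flask nor mug props it (value of joint lid above 0.7 rad and velocity of joint lid between -0.1 and 0.1 rad/s and contact force between the fingers and lid above 0.5 N and contact force between lid and flask below 0.1 N and contact force between lid and mug below 0.1 N); the arm keeps its last pose, push and grip.
It fails at once if the flask was moved more than 40 mm or tipped (distance of flask_mid from where it was at the start of the episode above 0.04 m or angle between flask_mid's own z axis and vertical above 0.5 rad).
It fails at once if the mug was moved more than 40 mm or tipped (distance of mug from where it was at the start of the episode above 0.04 m or angle between mug's own z axis and vertical above 0.5 rad).
It fails at once if the mouse was moved more than 40 mm (distance of mouse from where it was at the start of the episode above 0.04 m).
It also fails if it takes over 61 s, if anything falls off the work surface, if the arm or the gripper's body presses on something with over 40 N, if the wrist force passes 120 N, or if a joint passes its speed limit or range.

### The arm

A 6-joint arm with a two-finger parallel gripper is mounted at the origin on the work surface. World frame = base frame: x ahead of the robot, y to its left, z up, the work surface at z = 0. Lengths are in m, angles in rad, forces in N, time in s.
With the tool pointing down it reaches from about 0.225 to 0.875 m from the base axis. Payload 3.4 kg.
Tool frame: the origin (TCP) lies at the very end of the fingers, on their centre line; the grasp point (between the pads) lies behind it (manip.tcp_to_grasp is the z of the grasp point in the tool frame, in m); z points along the fingers, y is the direction in which the jaws open and shut (so a half turn about z gives the same grasp; the last joint's range is limited). The gripper opens to 85 mm and grips with 20 to 120 N. Pads are 22 mm wide; open, the fingers measure 114 mm over their backs; the gripper's body (76 mm by 85 mm) begins 54 mm behind the grasp point. The pads swing forward as they close: fully open they stand 13 mm farther back than shut.
Start: joints at [-1.358, 0.276, 1.505, -0, 1.361, -0.121], TCP at [0.188, -0.543, 0.231] pointing down, gripper open.
Joint ranges: [-2.89, 2.89], [-0.75, 2.08], [0.22, 2.7], [-1.18, 4.32], [0.11, 2.71], [-2.7, 2.7]. Speed limits (rad/s): [2.57, 2.57, 3.14, 3.14, 3.14, 3.14].

### API

Orientations are given as a unit quaternion [w, x, y, z].
In Python, from rig import manip, eyes gives the robot as it stands.
- The arm moves only by the tool servo_tool, never from a script. Its argument "increments" is a list of rows, each an object with "slide": the shift along the tool's x, y, z in m, a list of three; "spin": the turn about the tool's z in degrees. A call has 1 to 8 rows; each row shifts and turns the commanded pose from where the row before left it, along the tool's axes as they then stand; what a row does not reach is not made up. A row lasts 1/10 s, in which the tool goes at most 50 mm and 8.59 degrees, less where a joint would pass 70% of its speed; a pose out of reach is approached as far as the arm can. A call is refused whole if a number of a shift passes 0.05 or a number of a turn 8.59, either way. A call with a gripper value outside its range is refused whole. "hand" is the opening, from 0 (shut) to 1 (fully open), set as the call begins (left out, the last holds). The fingers move at their own pace and stop on an object; "newtons" is the grip in N (left out, the last holds). Time passes only in rows, so rows that do not move let the fingers close. It gives the time, the measured TCP pose, the force and the opening at its end, in the units of the state.
- manip.get_state(): the state, without advancing time (a new reading comes with each control period).
- eyes.get_image(name): name is "scene" or "top"; returns the picture (480x640x3 uint8, blue, green, red); there is no depth.
- eyes.calibration(name): a dict with "fx", "fy", "cx", "cy" (pixels), "rvec" (rotation vector, rad) and "tvec" (3), from world to camera coordinates, as OpenCV has them. Camera axes: x right, y down, z forward; pixel columns grow to the right and rows downward; lengths in m; the calibration is good to about 2 mm. A picture is of the moment at which its call begins. calibration takes no time and is no camera call.
- manip.sign_off(): hands the job in, once; it reports no verdict.
The state is a dict: "clock": time; "qpos": joint angles; "qd": joint speeds; "effort": joint torques, N m; "position": TCP position; "ee_rot": TCP orientation; "contact_force": force on the tool from outside, world axes, zero at the start; "moment": the same for the moment, N m; "width": finger opening in m.
Only numpy, scipy, OpenCV 4.12 (cv2) and the standard library are available. Lean on these libraries where they do the work, as an engineer would, in place of code of your own. Each camera call takes 0.05 s, during which the arm holds its last target.

## Working session

There is one attempt and no reset: what is moved stays moved. The work goes in short steps, Python scripts to look and compute and a tool call to move; the robot and the scene stay as the last step left them, time stands still between calls to the robot, and variables do not carry over. Pictures are saved under pics/ and viewed, and the job is handed in when it is done.

Besides the shell and the picture viewer there is one more tool, called after "Request:" as a command line: name --argument value ..., lists and objects as JSON in quotes. servo_tool: Moves the arm, as the interface text tells. Its arguments: {"type":"object","properties":{"increments":{"type":"array","items":{"type":"object","properties":{"slide":{"type":"array","items":{"type":"number"}},"spin":{"type":"number"}}}},"hand":{"type":"number"},"newtons":{"type":"number"}},"required":["increments"]}

```bash
mkdir -p pics; ls; python3 - <<'E'
from rig import manip, eyes
import cv2
print(manip.get_state(), manip.tcp_to_grasp)
for n in("scene","top"):
    cv2.imwrite(f"pics/{n}0.png",eyes.get_image(n)); print(eyes.calibration(n))
E
```

```text
pics
{'clock': 0.0, 'qpos': array([-1.35800975e+00,  2.76579305e-01,  1.50618664e+00,  7.63960552e-06,
        1.36069477e+00, -1.20928773e-01]), 'qd': array([-1.08835416e-04,  3.00638373e-05,  8.52303846e-04,  1.53340816e-05,
       -1.38529780e-04, -2.22327861e-04]), 'effort': array([-1.81384985e-04, -4.16780484e+01, -2.45808578e+01, -6.89466924e-04,
        1.08820258e-02, -2.73119042e-05]), 'position': array([ 0.1882626 , -0.54271915,  0.23042735]), 'ee_rot': array([-9.33217568e-04,  9.86111229e-01,  1.66083631e-01, -3.91528214e-05]), 'contact_force': array([ 0.70747167, -1.59323613, -0.35066471]), 'moment': array([ 0.01841808, -0.00467003, -0.00621876]), 'width': 0.08530601592155981} -0.0187
{'fx': 514.5705021700659, 'fy': 514.5705021700659, 'cx': 310.08860295711446, 'cy': 248.85229177479346, 'rvec': array([ 1.2098477 ,  2.25637103, -1.01555759]), 'tvec': array([ 0.27565165, -0.26681703,  1.55671011])}
{'fx': 561.1310686543451, 'fy': 561.1310686543451, 'cx': 324.40015343485754, 'cy': 249.08179716277104, 'rvec': array([ 2.1985875 , -2.15614637,  0.09961958]), 'tvec': array([0.0324399 , 0.57657198, 1.35175989])}
```

View pics/scene0.png

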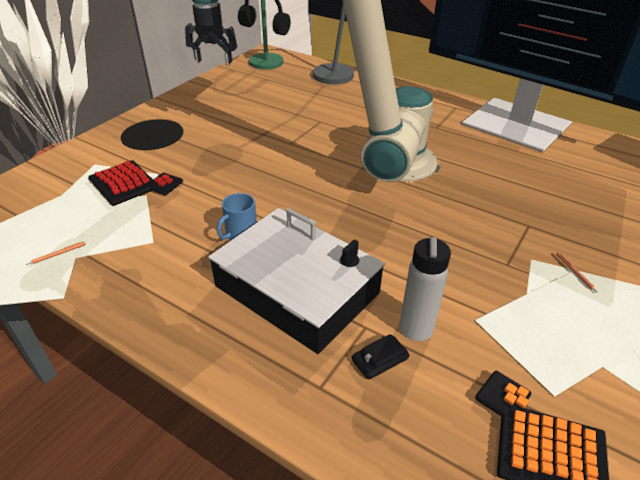

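View pics/top0.png

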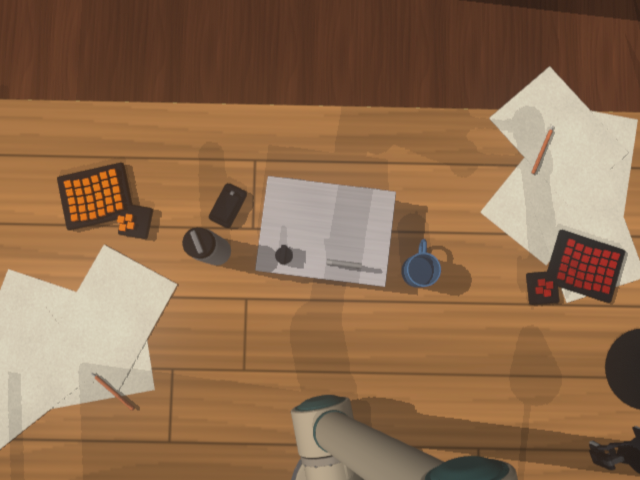

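The views show the case at top px (256–395, 177–286). The bar runs about (327,262)–(382,270), the knob is near (284,255), the mug near (422,268), the flask near (200,243) and the mouse near (228,205). Next I'll measure them.

```bash
cat > h.py <<'E'
import numpy as np, cv2
from rig import manip, eyes
from scipy.spatial.transform import Rotation as R
def plane(n,uv,z):
    c=eyes.calibration(n);K=np.array([[c['fx'],0,c['cx']],[0,c['fy'],c['cy']],[0,0,1]])
    M=cv2.Rodrigues(c['rvec'])[0];o=-M.T@c['tvec']
    uv=np.atleast_2d(np.array(uv,float));d=(np.c_[uv,np.ones(len(uv))]@np.linalg.inv(K).T)@M
    return o+d*((z-o[2])/d[:,2])[:,None]
def proj(n,p):
    c=eyes.calibration(n);K=np.array([[c['fx'],0,c['cx']],[0,c['fy'],c['cy']],[0,0,1]])
    return cv2.projectPoints(np.atleast_2d(np.array(p,float)),c['rvec'],c['tvec'],K,None)[0][:,0]
E
python3 - <<'E'
from h import *
im=cv2.imread('pics/top0.png');hsv=cv2.cvtColor(im,cv2.COLOR_BGR2HSV)
m=((hsv[...,1]<45)&(hsv[...,2]>90)).astype(np.uint8)*255
w=np.zeros_like(m);w[160:300,245:405]=m[160:300,245:405]
w=cv2.morphologyEx(w,cv2.MORPH_OPEN,np.ones((3,3)))
cs=max(cv2.findContours(w,0,2)[0],key=cv2.contourArea)
r=cv2.minAreaRect(cs);b=cv2.boxPoints(r);print(r,b)
P=plane('top',b,0.091);print(P)
for i in range(4):print(np.linalg.norm(P[i]-P[(i+1)%4]))
# lid axes
P=P[np.argsort(P[:,0])];front=P[:2];back=P[2:]
f=front[np.argsort(front[:,1])];k=back[np.argsort(back[:,1])]
y=(f[1]-f[0])+(k[1]-k[0]);x=(k-f).sum(0)
yaw=(np.arctan2(y[1],y[0])-np.pi/2+np.arctan2(x[1],x[0]))/2;print('yaw',np.degrees(yaw))
c=P.mean(0);ex=np.array([np.cos(yaw),np.sin(yaw),0]);ey=np.array([-np.sin(yaw),np.cos(yaw),0])
H=c+0.11*ex;H[2]=.085
bar=H-.185*ex-.05*ey+[0,0,.051];kn=H-.18*ex+.09*ey+[0,0,.034]
print('H',H,'bar',bar,'knob',kn)
pts=[bar,bar+.04*ey,bar-.04*ey,kn,kn+[0,0,.016],H]
for n in('top','scene'):
    im=cv2.imread(f'pics/{n}0.png');q=proj(n,pts);print(n,q.round(1).tolist())
    o=(q.min(0)-60).astype(int);e=(q.max(0)+60).astype(int)
    crop=cv2.resize(im[o[1]:e[1],o[0]:e[0]],None,fx=3,fy=3)
    for u in q: cv2.circle(crop,tuple(((u-o)*3).astype(int).tolist()),3,(0,0,255),-1)
    crop=crop[:600,:800];cv2.imwrite(f'pics/chk_{n}.png',crop)
s=manip.get_state();q=s['ee_rot'];M=R.from_quat(q[[1,2,3,0]]).as_matrix();print(M.round(4))
E
```

```text
((325.54132080078125, 230.76113891601562), (130.2545166015625, 95.70559692382812), 6.9529571533203125) [[255.10023 270.37808]
 [266.6858  175.37631]
 [395.98242 191.1442 ]
 [384.39685 286.14597]]
[[ 0.51707064  0.20415882  0.091     ]
 [ 0.74220727  0.1835843   0.091     ]
 [ 0.71057145 -0.12244088  0.091     ]
 [ 0.48627489 -0.0973023   0.091     ]]
0.2260747967713974
0.30765603882179693
0.22570088993737253
0.30303000372382866
yaw -5.837723011133953
H [0.7234606  0.03081174 0.085     ] bar [ 5.34334450e-01 -1.12366689e-04  1.36000000e-01] knob [0.5535481  0.13865303 0.119     ]
top [[343.7, 263.5], [326.0, 261.3], [361.3, 265.6], [282.8, 254.4], [282.3, 253.8], [331.1, 185.0]]
scene [[300.6, 215.9], [314.6, 223.1], [287.0, 208.9], [350.2, 249.6], [350.6, 243.8], [260.5, 289.3]]
[[ 9.448e-01  3.277e-01 -4.000e-04]
 [ 3.277e-01 -9.448e-01  1.600e-03]
 [ 2.000e-04 -1.700e-03 -1.000e+00]]
```

View pics/chk_top.png

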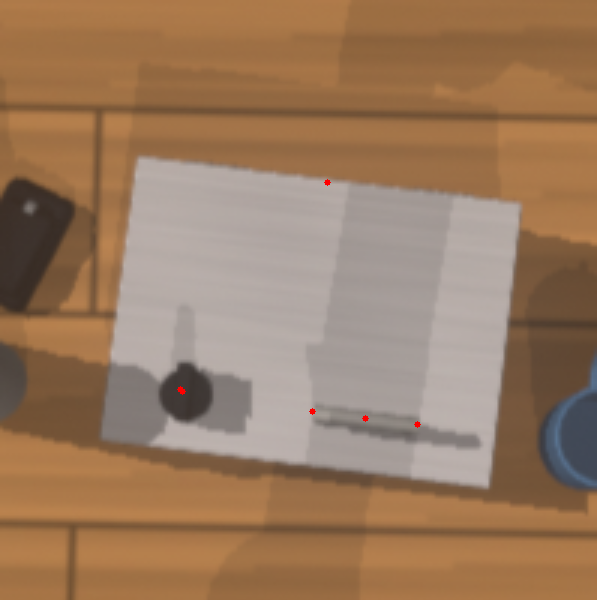

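View pics/chk_scene.png

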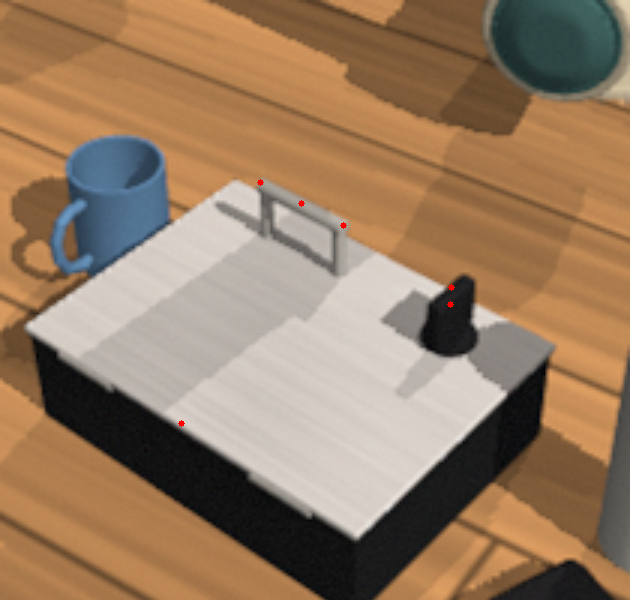

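Request:
servo_tool --increments '[{"slide": [0, 0, 0], "spin": -8.13}, {"slide": [0, 0, 0], "spin": -8.13}, {"slide": [0, 0, 0], "spin": -8.13}, {"slide": [0, 0, 0], "spin": -8.13}, {"slide": [0, 0, 0], "spin": -8.13}, {"slide": [0, 0, 0], "spin": -8.13}, {"slide": [0, 0, 0], "spin": -8.13}, {"slide": [0, 0, 0], "spin": -8.13}]' --hand 1 --newtons 40

```text
clock: 0.9
position: [0.1883, -0.543, 0.2308]
ee_rot: [-0.0, 0.74, 0.672, 0.0]
contact_force: [-0.7, 0.5, 0.3]
width: 0.0854
```

Request:
servo_tool --increments '[{"slide": [0.03, 0.015, 0]}, {"slide": [0.036, 0.018, 0]}, {"slide": [0.036, 0.018, 0]}, {"slide": [0.036, 0.018, 0]}, {"slide": [0.036, 0.018, 0]}, {"slide": [0.036, 0.018, 0]}, {"slide": [0.036, 0.018, 0]}, {"slide": [0.036, 0.018, 0]}]'

```text
$.increments[0]: bad value
```

Request:
servo_tool --increments '[{"slide": [0.036, 0.018, 0]}, {"slide": [0.036, 0.018, 0]}, {"slide": [0.036, 0.018, 0]}, {"slide": [0.036, 0.018, 0]}, {"slide": [0.036, 0.018, 0]}, {"slide": [0.036, 0.018, 0]}, {"slide": [0.036, 0.018, 0]}, {"slide": [0, 0, 0]}]'

```text
$.increments[0]: bad value
```

```bash
cat >> h.py <<'E'
YAW=np.radians(-5.84);EX=np.array([np.cos(YAW),np.sin(YAW),0]);EY=np.array([-np.sin(YAW),np.cos(YAW),0])
H=np.array([.7235,.0308,.085]);BAR=np.array([.5343,-.0001,.136]);KN=np.array([.5535,.1387,.119])
def rep(target=None):
    s=manip.get_state();q=s['ee_rot'];M=R.from_quat(q[[1,2,3,0]]).as_matrix()
    print('t',round(float(s['clock']),2),'pos',s['position'].round(4),'F',s['contact_force'].round(1),'w',round(float(s['width']),4),'yaw_y',np.degrees(np.arctan2(M[1,1],M[0,1])).round(2),'zdir',M[:,2].round(3),'q',s['qpos'].round(2))
    if target is not None: print('tool delta',(M.T@(np.array(target)-s['position'])).round(4))
E
python3 -c "
from h import *
rep(BAR-[0,0,.0187])"
```

```text
t 0.9 pos [ 0.1883 -0.543   0.2308] F [-0.7  0.5  0.3] w 0.0854 yaw_y -5.5 zdir [-0.     0.001 -1.   ] q [-1.36  0.28  1.51 -0.    1.36 -1.26]
tool delta [0.5734 0.2924 0.114 ]
```

The refused calls were missing "spin", so I'll include it in every row.

Request:
servo_tool --increments '[{"slide": [0.03, 0.015, 0], "spin": -0.3}, {"slide": [0.036, 0.018, 0], "spin": 0}, {"slide": [0.036, 0.018, 0], "spin": 0}, {"slide": [0.036, 0.018, 0], "spin": 0}, {"slide": [0.036, 0.018, 0], "spin": 0}, {"slide": [0.036, 0.018, 0], "spin": 0}, {"slide": [0.036, 0.018, 0], "spin": 0}, {"slide": [0.036, 0.018, 0], "spin": 0}]'

```text
clock: 1.7
position: [0.3565, -0.2747, 0.231]
ee_rot: [-0.0, 0.741, 0.672, 0.0]
contact_force: [0.5, -0.6, 0.3]
width: 0.0853
```

Request:
servo_tool --increments '[{"slide": [0.036, 0.018, 0], "spin": 0}, {"slide": [0.036, 0.018, 0], "spin": 0}, {"slide": [0.036, 0.018, 0], "spin": 0}, {"slide": [0.036, 0.018, 0], "spin": 0}, {"slide": [0.036, 0.018, 0], "spin": 0}, {"slide": [0.036, 0.018, 0], "spin": 0}, {"slide": [0.036, 0.018, 0], "spin": 0}, {"slide": [0, 0, 0], "spin": 0}]'

```text
clock: 2.5
position: [0.5077, -0.0338, 0.2308]
ee_rot: [-0.001, 0.739, 0.674, 0.001]
contact_force: [-1.3, -0.7, -0.3]
width: 0.0854
```

```bash
python3 -c "
from h import *
rep(BAR-[0,0,.0187])"
```

```text
t 2.5 pos [ 0.5077 -0.0338  0.2308] F [-1.3 -0.7 -0.3] w 0.0854 yaw_y -5.25 zdir [ 0.001  0.002 -1.   ] q [-0.2   0.18  1.64  0.    1.32 -0.11]
tool delta [0.0357 0.0233 0.1136]
```

Request:
servo_tool --increments '[{"slide": [0.018, 0.012, 0], "spin": 0.6}, {"slide": [0.018, 0.011, 0], "spin": 0}, {"slide": [0, 0, 0.02], "spin": 0}, {"slide": [0, 0, 0.02], "spin": 0}, {"slide": [0, 0, 0.02], "spin": 0}, {"slide": [0, 0, 0.02], "spin": 0}, {"slide": [0, 0, 0.018], "spin": 0}, {"slide": [0, 0, 0], "spin": 0}]'

```text
clock: 3.3
position: [0.5297, -0.0047, 0.1307]
ee_rot: [-0.002, 0.744, 0.668, -0.002]
contact_force: [-0.3, 0.2, 0.0]
width: 0.0855
```

```bash
python3 -c "
from h import *
rep(BAR-[0,0,.0187])
cv2.imwrite('pics/s1.png',eyes.get_image('scene')[120:360,180:500].repeat(2,0).repeat(2,1))
cv2.imwrite('pics/t1.png',eyes.get_image('top'))"
```

```text
t 3.3 pos [ 0.5297 -0.0047  0.1307] F [-0.3  0.2  0. ] w 0.0855 yaw_y -6.17 zdir [-0.007  0.    -1.   ] q [-0.14  0.29  1.75 -0.    1.11 -0.03]
tool delta [0.0051 0.0042 0.0134]
```

View pics/s1.png

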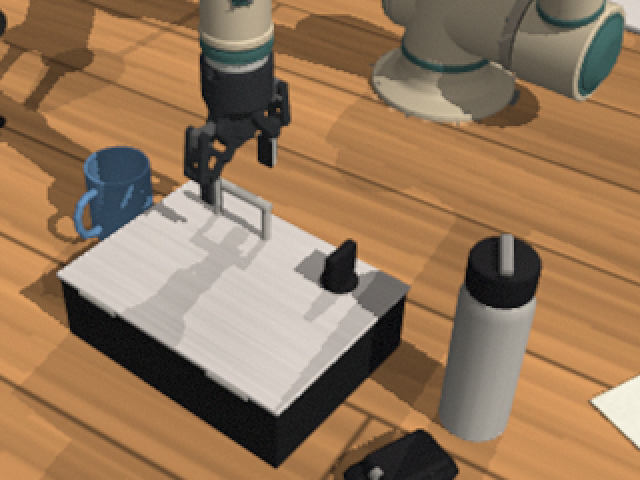

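```bash
python3 -c "
from h import *
p=manip.get_state()['position']
t=p+[0,0,.013]
pts=[p,t+.0425*EX,t-.0425*EX,BAR]
q=proj('scene',pts);print(((q-[180,120])*2).round(0).tolist())
im=cv2.imread('pics/s1.png')[100:260,160:320]
im=cv2.resize(im,None,fx=3.6,fy=3.6,interpolation=cv2.INTER_CUBIC)
for u in (q-[180,120])*2: cv2.circle(im,tuple(((u-[160,100])*3.6).astype(int).tolist()),3,(0,0,255),-1)
cv2.imwrite('pics/s1b.png',im)
t=cv2.imread('pics/t1.png')[200:330,270:430]
t=cv2.resize(t,None,fx=4,fy=4)
for u in proj('top',pts): cv2.circle(t,tuple(((u-[270,200])*4).astype(int).tolist()),3,(0,0,255),-1)
cv2.imwrite('pics/t1b.png',t)
"
```

```text
[[239.0, 191.0], [213.0, 201.0], [263.0, 164.0], [241.0, 192.0]]
```

View pics/s1b.png

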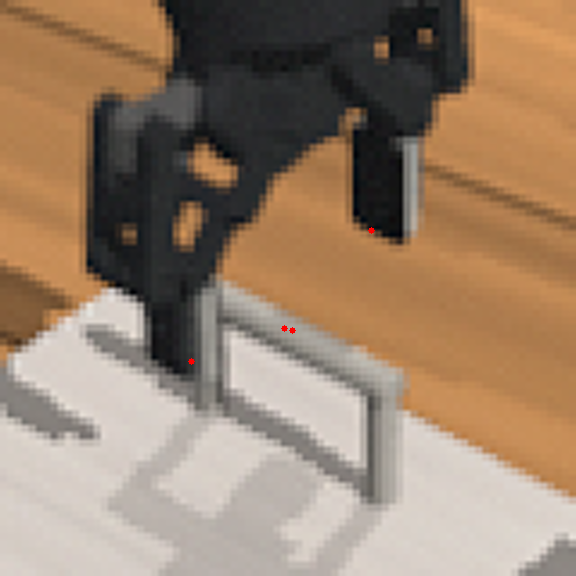

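View pics/t1b.png

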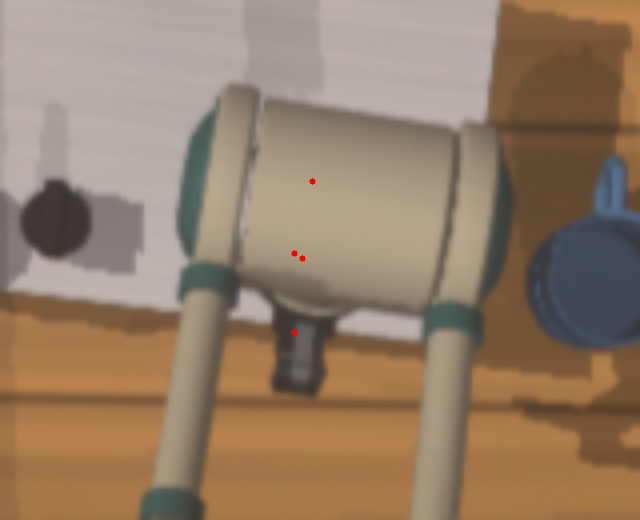

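The projected points match: the fingers straddle the bar, with its centre at about px (305,333) in the zoomed crop. I'll finish the approach.

Request:
servo_tool --increments '[{"slide": [0, 0, 0], "spin": 0}, {"slide": [0, 0, 0], "spin": 0}]'

```text
clock: 3.6
position: [0.5331, -0.0045, 0.1344]
ee_rot: [0.001, 0.744, 0.668, 0.001]
contact_force: [0.2, 0.2, 0.5]
width: 0.0853
```

```bash
python3 -c "
from h import *
rep(BAR-[0,0,.0187])"
```

```text
t 3.6 pos [ 0.5331 -0.0045  0.1344] F [0.2 0.2 0.5] w 0.0853 yaw_y -6.14 zdir [ 0.002 -0.    -1.   ] q [-0.14  0.29  1.75 -0.    1.11 -0.03]
tool delta [0.0045 0.0007 0.0171]
```

Request:
servo_tool --increments '[{"slide": [0.006, 0.002, 0.008], "spin": 0}, {"slide": [0, 0, 0.008], "spin": 0}, {"slide": [0, 0, 0], "spin": 0}, {"slide": [0, 0, 0], "spin": 0}]'

```text
clock: 4.0
position: [0.5346, 0.0018, 0.1167]
ee_rot: [-0.0, 0.744, 0.668, -0.0]
contact_force: [0.5, -0.6, 0.6]
width: 0.0855
```

Request:
servo_tool --increments '[{"slide": [0, 0, 0], "spin": 0}, {"slide": [0, 0, 0], "spin": 0}, {"slide": [0, 0, 0], "spin": 0}, {"slide": [0, 0, 0], "spin": 0}, {"slide": [0, 0, 0], "spin": 0}, {"slide": [0, 0, 0], "spin": 0}, {"slide": [0, 0, 0], "spin": 0}, {"slide": [0, 0, 0], "spin": 0}]' --hand 0 --newtons 40

```text
clock: 4.8
position: [0.5356, 0.0015, 0.1175]
ee_rot: [0.001, 0.744, 0.668, 0.0]
contact_force: [1.9, -0.1, 1.0]
width: 0.0106
```

```bash
python3 -c "
from h import *
for i in range(3): rep(BAR-[0,0,.0187])
cv2.imwrite('pics/s2.png',cv2.resize(eyes.get_image('scene')[150:300,220:400],None,fx=4,fy=4))"
```

```text
t 4.8 pos [0.5356 0.0015 0.1175] F [ 1.9 -0.1  1. ] w 0.0106 yaw_y -6.13 zdir [ 0.001 -0.    -1.   ] q [-0.13  0.31  1.76 -0.    1.07 -0.02]
tool delta [-0.0017 -0.0011  0.0002]
t 4.8 pos [0.5356 0.0015 0.1175] F [ 1.9 -0.1  1. ] w 0.0106 yaw_y -6.13 zdir [ 0.001 -0.    -1.   ] q [-0.13  0.31  1.76 -0.    1.07 -0.02]
tool delta [-0.0017 -0.0011  0.0002]
t 4.8 pos [0.5356 0.0015 0.1175] F [ 1.9 -0.1  1. ] w 0.0106 yaw_y -6.13 zdir [ 0.001 -0.    -1.   ] q [-0.13  0.31  1.76 -0.    1.07 -0.02]
tool delta [-0.0017 -0.0011  0.0002]
```

View pics/s2.png

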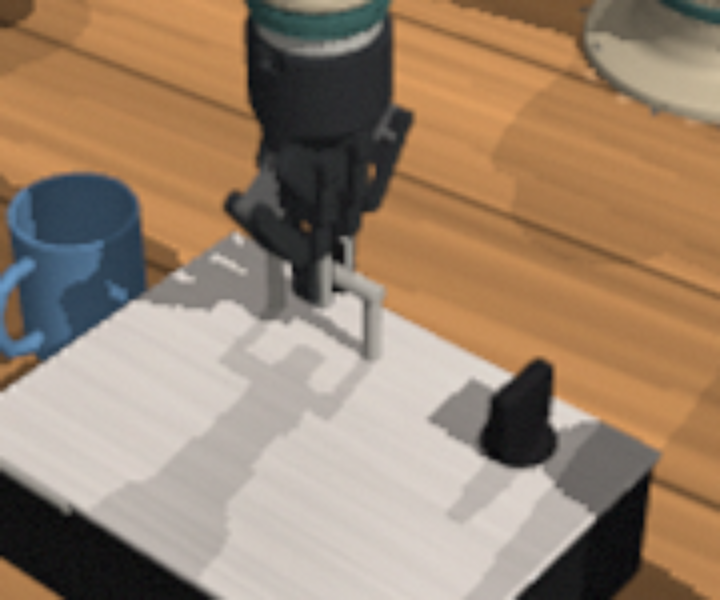

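Gripped: the opening is 11 mm around the 12 mm bar, between the posts. Now a small tug.

Request:
servo_tool --increments '[{"slide": [0, 0.0006, -0.002], "spin": 0}, {"slide": [0, 0.0006, -0.002], "spin": 0}, {"slide": [0, 0.0006, -0.002], "spin": 0}, {"slide": [0, 0, 0], "spin": 0}, {"slide": [0, 0, 0], "spin": 0}, {"slide": [0, 0, 0], "spin": 0}]'

```text
clock: 5.45
position: [0.5371, 0.0013, 0.1232]
ee_rot: [0.0, 0.744, 0.668, 0.0]
contact_force: [4.7, -0.9, -4.2]
width: 0.0105
```

Request:
servo_tool --increments '[{"slide": [0, 0.0006, -0.002], "spin": 0}, {"slide": [0, 0.0006, -0.002], "spin": 0}, {"slide": [0, 0.0006, -0.002], "spin": 0}, {"slide": [0, 0, 0], "spin": 0}, {"slide": [0, 0, 0], "spin": 0}]'

```text
clock: 5.95
position: [0.5384, 0.0012, 0.1275]
ee_rot: [-0.0, 0.744, 0.668, -0.0]
contact_force: [7.2, -1.0, -15.1]
width: 0.0104
```

Request:
servo_tool --increments '[{"slide": [0, 0.0006, -0.002], "spin": 0}, {"slide": [0, 0, 0], "spin": 0}, {"slide": [0, 0, 0], "spin": 0}]'

```text
clock: 6.25
position: [0.5384, 0.0012, 0.1278]
ee_rot: [-0.001, 0.744, 0.668, -0.001]
contact_force: [8.5, -0.4, -22.7]
width: 0.01
```

```bash
python3 -c "
from h import *
rep()
cv2.imwrite('pics/s3.png',cv2.resize(eyes.get_image('scene')[190:350,200:400],None,fx=4,fy=4)[:600])"
```

```text
t 6.25 pos [0.5384 0.0012 0.1278] F [  8.5  -0.4 -22.7] w 0.01 yaw_y -6.14 zdir [-0.003  0.    -1.   ] q [-0.13  0.3   1.74  0.    1.1  -0.02]
```

View pics/s3.png

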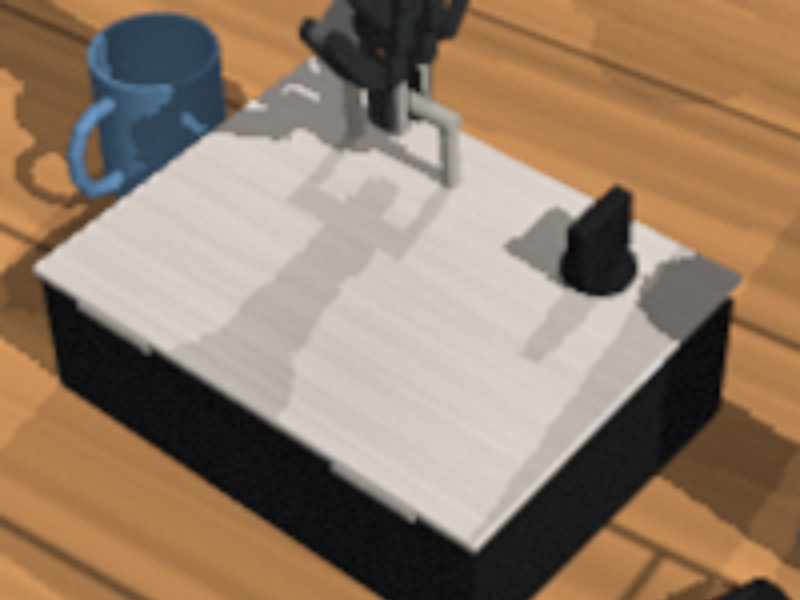

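Caught: the bar stopped about 10 mm up, and another 2 mm of command only raised the force to 23 N. I'll let it down and release.

Request:
servo_tool --increments '[{"slide": [0, -0.0012, 0.004], "spin": 0}, {"slide": [0, -0.0012, 0.004], "spin": 0}, {"slide": [0, -0.0012, 0.004], "spin": 0}, {"slide": [0, -0.0006, 0.002], "spin": 0}, {"slide": [0, 0, 0], "spin": 0}, {"slide": [0, 0, 0], "spin": 0}, {"slide": [0, 0, 0], "spin": 0}]'

```text
clock: 7.0
position: [0.5356, 0.0015, 0.1178]
ee_rot: [0.001, 0.744, 0.668, 0.001]
contact_force: [4.6, -1.2, -1.5]
width: 0.0102
```

Request:
servo_tool --increments '[{"slide": [0, 0, 0], "spin": 0}, {"slide": [0, 0, 0], "spin": 0}, {"slide": [0, 0, 0], "spin": 0}, {"slide": [0, 0, 0], "spin": 0}, {"slide": [0, 0, 0], "spin": 0}, {"slide": [0, 0, 0], "spin": 0}, {"slide": [0, 0, 0], "spin": 0}, {"slide": [0, 0, 0], "spin": 0}]' --hand 1

```text
clock: 7.8
position: [0.5349, 0.0016, 0.1173]
ee_rot: [-0.0, 0.744, 0.668, -0.0]
contact_force: [-0.3, 0.6, -0.9]
width: 0.0851
```

```bash
python3 -c "
from h import *
rep(KN-[0,0,.0187])
print(plane('top',[[198,243]],.23), plane('top',[[220,247]],0.0))
im=cv2.imread('pics/top0.png')[215:285,170:320]
cv2.imwrite('pics/fl.png',cv2.resize(im,None,fx=5,fy=5,interpolation=cv2.INTER_CUBIC))"
```

```text
t 7.8 pos [0.5349 0.0016 0.1173] F [-0.3  0.6 -0.9] w 0.0851 yaw_y -6.13 zdir [-0. -0. -1.] q [-0.13  0.31  1.77 -0.    1.07 -0.02]
tool delta [0.1383 0.0038 0.017 ]
[[0.56522641 0.30829663 0.23      ]] [[0.57818658 0.30457367 0.        ]]
```

View pics/fl.png

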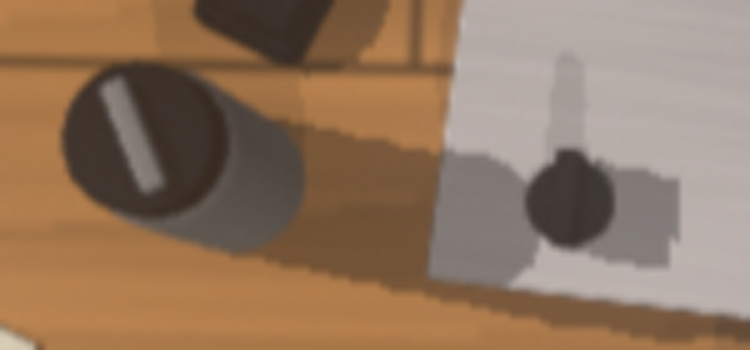

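Request:
servo_tool --increments '[{"slide": [0, 0, -0.03], "spin": 0}, {"slide": [0, 0, -0.035], "spin": 0}, {"slide": [0, 0, -0.03], "spin": -8.2}, {"slide": [0, 0, 0], "spin": -8.2}, {"slide": [0, 0, 0], "spin": -8.2}, {"slide": [0, 0, 0], "spin": -8.2}, {"slide": [0, 0, 0], "spin": -8.2}, {"slide": [0, 0, 0], "spin": -8.2}]'

```text
clock: 8.6
position: [0.5349, 0.0016, 0.2123]
ee_rot: [-0.0, 0.396, 0.918, -0.0]
contact_force: [-0.1, -0.8, 1.2]
width: 0.0849
```

Request:
servo_tool --increments '[{"slide": [0, 0, 0], "spin": -8.2}, {"slide": [0, 0, 0], "spin": -8.2}, {"slide": [0, 0, 0], "spin": -8.2}, {"slide": [0, 0, 0], "spin": -8.2}, {"slide": [0, 0, 0], "spin": -8.2}, {"slide": [0, 0, 0], "spin": 0}, {"slide": [0, 0, 0], "spin": 0}]'

```text
clock: 9.3
position: [0.5349, 0.0016, 0.2122]
ee_rot: [-0.0, 0.053, 0.999, -0.0]
contact_force: [0.1, -0.1, -0.3]
width: 0.0852
```

```bash
python3 -c "
from h import *
rep([KN[0],KN[1],.104])
print(plane('top',[[284,255.6]],.095))"
```

```text
t 9.3 pos [0.5349 0.0016 0.2122] F [ 0.1 -0.1 -0.3] w 0.0852 yaw_y 83.9 zdir [-0. -0. -1.] q [-0.13  0.23  1.62 -0.    1.29 -1.59]
tool delta [-0.0039  0.1383  0.1082]
[[0.55258302 0.13751044 0.095     ]]
```

Request:
servo_tool --increments '[{"slide": [-0.003, 0.035, 0], "spin": 0}, {"slide": [0, 0.035, 0], "spin": 0}, {"slide": [0, 0.035, 0], "spin": 0}, {"slide": [0, 0.033, 0], "spin": 0}, {"slide": [0, 0, 0.025], "spin": 0}, {"slide": [0, 0, 0.025], "spin": 0}, {"slide": [0, 0, 0.02], "spin": 0}, {"slide": [0, 0, 0], "spin": 0}]'

```text
clock: 10.1
position: [0.5499, 0.1384, 0.1394]
ee_rot: [-0.003, 0.053, 0.999, -0.001]
contact_force: [0.3, -0.1, 0.1]
width: 0.0856
```

```bash
python3 -c "
from h import *
rep([KN[0],KN[1],.104])
cv2.imwrite('pics/s4.png',cv2.resize(eyes.get_image('scene')[170:320,270:450],None,fx=4,fy=4))"
```

```text
t 10.1 pos [0.5499 0.1384 0.1394] F [ 0.3 -0.1  0.1] w 0.0856 yaw_y 83.97 zdir [-0.007 -0.001 -1.   ] q [ 0.12  0.33  1.66 -0.    1.15 -1.34]
tool delta [-0.0038  0.0007  0.0354]
```

View pics/s4.png

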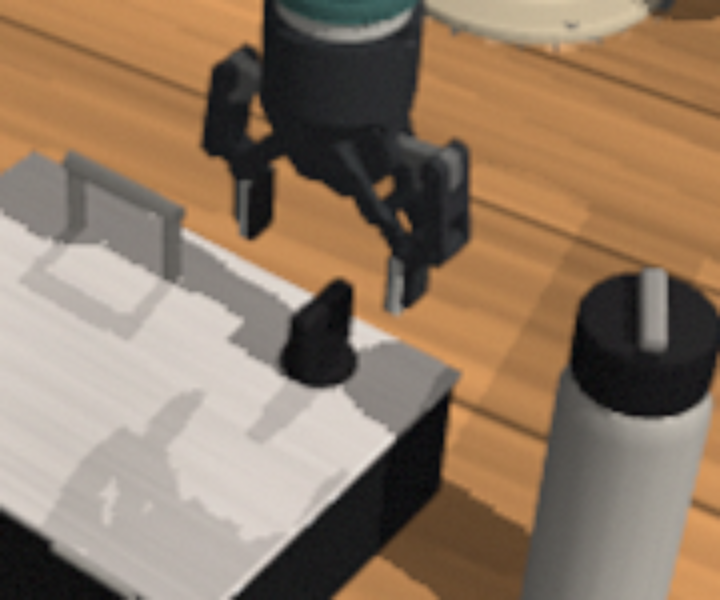

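The fingers straddle the wing (crop px 325,330) and are well clear of the flask. Going down to pinch.

Request:
servo_tool --increments '[{"slide": [0, 0, 0.02], "spin": 0}, {"slide": [0, 0, 0.017], "spin": 0}, {"slide": [0, 0, 0], "spin": 0}, {"slide": [0, 0, 0], "spin": 0}, {"slide": [0, 0, 0], "spin": 0}]'

```text
clock: 10.65
position: [0.5535, 0.1386, 0.1069]
ee_rot: [0.002, 0.052, 0.999, 0.0]
contact_force: [-0.6, -0.3, -0.3]
width: 0.0855
```

Request:
servo_tool --increments '[{"slide": [0, 0, 0], "spin": 0}, {"slide": [0, 0, 0], "spin": 0}, {"slide": [0, 0, 0], "spin": 0}, {"slide": [0, 0, 0], "spin": 0}, {"slide": [0, 0, 0], "spin": 0}, {"slide": [0, 0, 0], "spin": 0}, {"slide": [0, 0, 0], "spin": 0}, {"slide": [0, 0, 0], "spin": 0}]' --hand 0 --newtons 40

```text
clock: 11.45
position: [0.5524, 0.1398, 0.1055]
ee_rot: [0.0, 0.052, 0.999, 0.001]
contact_force: [-0.7, 5.7, 1.4]
width: 0.0124
```

```bash
python3 -c "
from h import *
rep([KN[0],KN[1],.104])"
```

```text
t 11.45 pos [0.5524 0.1398 0.1055] F [-0.7  5.7  1.4] w 0.0124 yaw_y 84.05 zdir [ 0.001  0.002 -1.   ] q [ 0.12  0.36  1.71  0.    1.07 -1.34]
tool delta [-0.0012 -0.001   0.0015]
```

Request:
servo_tool --increments '[{"slide": [0, 0.001, 0], "spin": 6.5}, {"slide": [0, 0, 0], "spin": 6.5}, {"slide": [0, 0, 0], "spin": 6.5}, {"slide": [0, 0, 0], "spin": 6.5}, {"slide": [0, 0, 0], "spin": 6.5}, {"slide": [0, 0, 0], "spin": 6.5}, {"slide": [0, 0, 0], "spin": 6.5}, {"slide": [0, 0, 0], "spin": 6.5}]'

```text
clock: 12.25
position: [0.5534, 0.1417, 0.1056]
ee_rot: [0.0, 0.487, 0.874, 0.002]
contact_force: [2.4, 7.4, -1.0]
width: 0.0126
```

Request:
servo_tool --increments '[{"slide": [0, 0, 0], "spin": 0}, {"slide": [0, 0, 0], "spin": 0}, {"slide": [0, 0, 0], "spin": 0}]'

```text
clock: 12.55
position: [0.5534, 0.1417, 0.1056]
ee_rot: [0.0, 0.485, 0.875, 0.002]
contact_force: [2.0, 8.0, -0.9]
width: 0.0123
```

```bash
python3 -c "
from h import *
rep([KN[0],KN[1],.104]);print(manip.get_state()['moment'])"
```

```text
t 12.55 pos [0.5534 0.1417 0.1056] F [ 2.   8.  -0.9] w 0.0123 yaw_y 32.01 zdir [ 0.002  0.004 -1.   ] q [ 0.13  0.37  1.7   0.    1.07 -0.43]
tool delta [-0.0026 -0.0016  0.0016]
[ 1.12559575 -0.18519613 -0.04598064]
```

Request:
servo_tool --increments '[{"slide": [0, 0, 0], "spin": 0}, {"slide": [0, 0, 0], "spin": 0}, {"slide": [0, 0, 0], "spin": 0}, {"slide": [0, 0, 0], "spin": 0}, {"slide": [0, 0, 0], "spin": 0}, {"slide": [0, 0, 0], "spin": 0}, {"slide": [0, 0, 0], "spin": 0}, {"slide": [0, 0, -0.02], "spin": 0}]' --hand 1

```text
clock: 13.35
position: [0.5502, 0.1392, 0.1231]
ee_rot: [-0.002, 0.484, 0.875, -0.002]
contact_force: [0.6, -0.6, -0.6]
width: 0.0854
```

Request:
servo_tool --increments '[{"slide": [0, 0, -0.03], "spin": 0}, {"slide": [0, 0, -0.03], "spin": 0}, {"slide": [0, 0, -0.025], "spin": 7.6}, {"slide": [0, 0, 0], "spin": 7.6}, {"slide": [0, 0, 0], "spin": 7.6}, {"slide": [0, 0, 0], "spin": 7.6}, {"slide": [0, 0, 0], "spin": 7.6}, {"slide": [0, 0, 0], "spin": 0}]'

```text
clock: 14.15
position: [0.5522, 0.1395, 0.2103]
ee_rot: [0.0, 0.743, 0.67, -0.0]
contact_force: [-0.1, -0.2, -0.4]
width: 0.0855
```

```bash
python3 -c "
from h import *
rep([.5349,.0016,.1173])
cv2.imwrite('pics/s5.png',cv2.resize(eyes.get_image('scene')[170:320,230:410],None,fx=4,fy=4))"
```

```text
t 14.15 pos [0.5522 0.1395 0.2103] F [-0.1 -0.2 -0.4] w 0.0855 yaw_y -5.92 zdir [ 0. -0. -1.] q [ 0.13  0.28  1.55 -0.    1.31  0.23]
tool delta [-0.1389 -0.003   0.093 ]
```

View pics/s5.png

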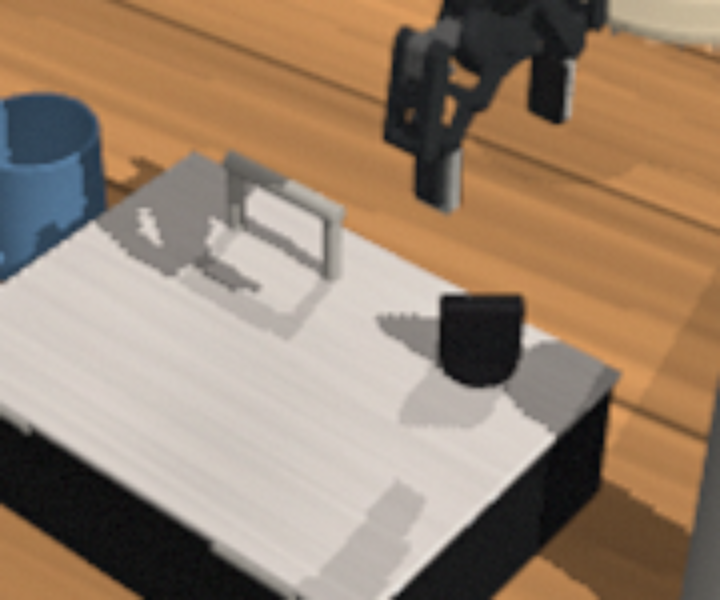

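The knob has turned: the wing's top edge now runs about (440,297)–(525,297) in the crop. Back to the bar.

Request:
servo_tool --increments '[{"slide": [-0.035, -0.001, 0], "spin": 0.1}, {"slide": [-0.035, -0.001, 0], "spin": 0}, {"slide": [-0.035, -0.001, 0], "spin": 0}, {"slide": [-0.034, 0, 0], "spin": 0}, {"slide": [0, 0, 0.03], "spin": 0}, {"slide": [0, 0, 0.03], "spin": 0}, {"slide": [0, 0, 0.015], "spin": 0}, {"slide": [0, 0, 0], "spin": 0}]'

```text
clock: 15.0
position: [0.5329, 0.0016, 0.133]
ee_rot: [-0.002, 0.743, 0.67, -0.002]
contact_force: [-0.4, -0.2, 0.1]
width: 0.0852
```

Request:
servo_tool --increments '[{"slide": [0, 0, 0], "spin": 0}, {"slide": [0, 0, 0], "spin": 0}]'

```text
clock: 15.2
position: [0.5358, 0.0016, 0.1365]
ee_rot: [0.001, 0.743, 0.669, 0.001]
contact_force: [-0.2, -1.2, 0.0]
width: 0.0854
```

```bash
python3 -c "
from h import *
rep([.5352,.0,.1173])
p=plane('scene',[[230+440/4,170+299/4],[230+525/4,170+299/4]],.135);d=p[1]-p[0];print(p,np.linalg.norm(d),'wing angle cw deg',-5.84-np.degrees(np.arctan2(d[1],d[0])))"
```

```text
t 15.2 pos [0.5358 0.0016 0.1365] F [-0.2 -1.2  0. ] w 0.0854 yaw_y -5.97 zdir [ 0.003 -0.    -1.   ] q [-0.13  0.29  1.74 -0.    1.11 -0.02]
tool delta [-0.0017 -0.0005  0.0192]
[[0.56808741 0.12186096 0.135     ]
 [0.54385835 0.15846819 0.135     ]] 0.04389915995938885 wing angle cw deg -129.33919697827596
```

Wing length is 43.9 mm (expected 44) and its angle is 50.7° clockwise. Gripping the bar.

Request:
servo_tool --increments '[{"slide": [-0.001, 0, 0.01], "spin": 0}, {"slide": [0, 0, 0.008], "spin": 0}, {"slide": [0, 0, 0], "spin": 0}, {"slide": [0, 0, 0], "spin": 0}]'

```text
clock: 15.6
position: [0.5344, 0.0007, 0.1169]
ee_rot: [-0.0, 0.743, 0.669, -0.0]
contact_force: [0.3, 0.0, -0.3]
width: 0.0858
```

Request:
servo_tool --increments '[{"slide": [0, 0, 0], "spin": 0}, {"slide": [0, 0, 0], "spin": 0}, {"slide": [0, 0, 0], "spin": 0}, {"slide": [0, 0, 0], "spin": 0}, {"slide": [0, 0, 0], "spin": 0}, {"slide": [0, 0, 0], "spin": 0}, {"slide": [0, 0, 0], "spin": 0}, {"slide": [0, 0, 0], "spin": 0}]' --hand 0 --newtons 40

```text
clock: 16.4
position: [0.5355, 0.0005, 0.1175]
ee_rot: [0.001, 0.743, 0.669, 0.001]
contact_force: [2.2, -0.3, -0.2]
width: 0.0106
```

Request:
servo_tool --increments '[{"slide": [0, 0.0006, -0.002], "spin": 0}, {"slide": [0, 0.0006, -0.002], "spin": 0}, {"slide": [0, 0.0006, -0.002], "spin": 0}, {"slide": [0, 0.0006, -0.002], "spin": 0}, {"slide": [0, 0.0006, -0.002], "spin": 0}, {"slide": [0, 0.0006, -0.002], "spin": 0}, {"slide": [0, 0, 0], "spin": 0}, {"slide": [0, 0, 0], "spin": 0}]'

```text
clock: 17.2
position: [0.5389, 0.0002, 0.1293]
ee_rot: [0.001, 0.743, 0.669, 0.0]
contact_force: [5.2, -0.1, -5.3]
width: 0.0104
```

```bash
python3 -c "
from h import *
rep()
# arc steps: lid angles, tool y (EX) and z(down) increments
b=lambda t:np.array([-.185*np.cos(t)+.051*np.sin(t), .185*np.sin(t)+.051*np.cos(t)])
for t in np.radians(np.arange(3,53,2)):
    d=b(t)-b(0);print(np.degrees(t).round(),d.round(4))"
```

```text
t 17.2 pos [5.389e-01 2.000e-04 1.293e-01] F [ 5.2 -0.1 -5.3] w 0.0104 yaw_y -6.04 zdir [ 0.001 -0.    -1.   ] q [-0.13  0.3   1.74 -0.    1.1  -0.02]
3.0 [0.0029 0.0096]
5.0 [0.0051 0.0159]
7.0 [0.0076 0.0222]
9.0 [0.0103 0.0283]
11.0 [0.0131 0.0344]
13.0 [0.0162 0.0403]
15.0 [0.0195 0.0461]
17.0 [0.023  0.0519]
19.0 [0.0267 0.0575]
21.0 [0.0306 0.0629]
23.0 [0.0346 0.0682]
25.0 [0.0389 0.0734]
27.0 [0.0433 0.0784]
29.0 [0.0479 0.0833]
31.0 [0.0527 0.088 ]
33.0 [0.0576 0.0925]
35.0 [0.0627 0.0969]
37.0 [0.0679 0.1011]
39.0 [0.0733 0.1051]
41.0 [0.0788 0.1089]
43.0 [0.0845 0.1125]
45.0 [0.0902 0.1159]
47.0 [0.0961 0.1191]
49.0 [0.1021 0.1221]
51.0 [0.1082 0.1249]
```

It is free now: it rose past the old stop with only about 5 N. I'll follow the arc.

Request:
servo_tool --increments '[{"slide": [0, 0.002, -0.0039], "spin": 0}, {"slide": [0, 0.0025, -0.0063], "spin": 0}, {"slide": [0, 0.0027, -0.0061], "spin": 0}, {"slide": [0, 0.0028, -0.0061], "spin": 0}, {"slide": [0, 0.0031, -0.0059], "spin": 0}, {"slide": [0, 0.0033, -0.0058], "spin": 0}, {"slide": [0, 0.0035, -0.0058], "spin": 0}, {"slide": [0, 0.0037, -0.0056], "spin": 0}]'

```text
clock: 18.0
position: [0.5608, -0.0021, 0.175]
ee_rot: [-0.001, 0.743, 0.669, -0.001]
contact_force: [0.4, -0.7, -5.8]
width: 0.0103
```

Request:
servo_tool --increments '[{"slide": [0, 0, 0], "spin": 0}, {"slide": [0, 0, 0], "spin": 0}]'

```text
clock: 18.2
position: [0.5608, -0.0021, 0.1749]
ee_rot: [-0.001, 0.743, 0.669, -0.001]
contact_force: [-1.9, -0.4, -1.7]
width: 0.0103
```

```bash
python3 -c "
from h import *
rep()
p=manip.get_state()['position']-[.5355,.0005,.1175];print(p@EX,p@EY,p[2])"
```

```text
t 18.2 pos [ 0.5608 -0.0021  0.1749] F [-1.9 -0.4 -1.7] w 0.0103 yaw_y -6.03 zdir [-0.002  0.    -1.   ] q [-0.13  0.29  1.63 -0.    1.22 -0.02]
0.0253932822747928 -2.7130319123565683e-05 0.05744755381646596
```

Request:
servo_tool --increments '[{"slide": [0, 0.0039, -0.0054], "spin": 0}, {"slide": [0, 0.004, -0.0053], "spin": 0}, {"slide": [0, 0.0043, -0.0052], "spin": 0}, {"slide": [0, 0.0044, -0.005], "spin": 0}, {"slide": [0, 0.0046, -0.0049], "spin": 0}, {"slide": [0, 0.0048, -0.0047], "spin": 0}, {"slide": [0, 0.0049, -0.0045], "spin": 0}, {"slide": [0, 0.0051, -0.0044], "spin": 0}]'

```text
clock: 19.0
position: [0.5953, -0.0057, 0.2155]
ee_rot: [-0.002, 0.743, 0.669, -0.002]
contact_force: [-9.0, 1.3, 5.4]
width: 0.0102
```

Request:
servo_tool --increments '[{"slide": [0, 0, 0], "spin": 0}, {"slide": [0, 0, 0], "spin": 0}]'

```text
clock: 19.2
position: [0.5958, -0.0057, 0.2159]
ee_rot: [-0.001, 0.743, 0.669, -0.001]
contact_force: [-7.6, 0.5, 5.1]
width: 0.0104
```

```bash
python3 -c "
from h import *
rep()
p=manip.get_state()['position']-[.5355,.0005,.1175];print(p@EX,p@EY,p[2])
cv2.imwrite('pics/s6.png',cv2.resize(eyes.get_image('scene')[130:330,190:430],None,fx=3,fy=3))"
```

```text
t 19.2 pos [ 0.5958 -0.0057  0.2159] F [-7.6  0.5  5.1] w 0.0104 yaw_y -6.03 zdir [-0.003  0.    -1.   ] q [-0.13  0.32  1.48 -0.    1.34 -0.02]
0.06058750290035381 -4.589996897809731e-05 0.09837070099886419
```

View pics/s6.png

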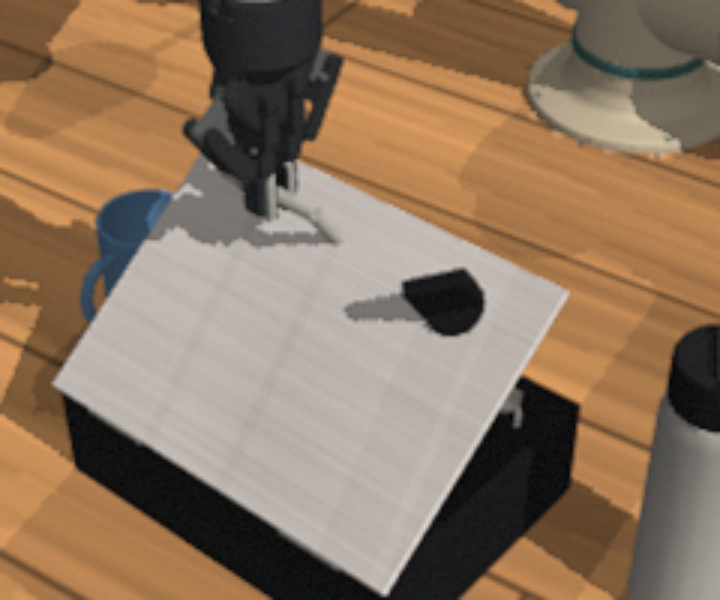

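Request:
servo_tool --increments '[{"slide": [0, 0.0045, -0.0046], "spin": 0}, {"slide": [0, 0.0048, -0.0043], "spin": 0}, {"slide": [0, 0.005, -0.0041], "spin": 0}, {"slide": [0, 0.0052, -0.0039], "spin": 0}, {"slide": [0, 0.0053, -0.0036], "spin": 0}, {"slide": [0, 0.0055, -0.0034], "spin": 0}, {"slide": [0, 0.0056, -0.0032], "spin": 0}, {"slide": [0, 0.0057, -0.003], "spin": 0}]'

```text
clock: 20.05
position: [0.6394, -0.0103, 0.2454]
ee_rot: [0.0, 0.743, 0.669, 0.0]
contact_force: [-4.4, 1.6, 2.2]
width: 0.0101
```

Request:
servo_tool --increments '[{"slide": [0, 0, 0], "spin": 0}, {"slide": [0, 0, 0], "spin": 0}, {"slide": [0, 0, 0], "spin": 0}, {"slide": [0, 0, 0], "spin": 0}, {"slide": [0, 0, 0], "spin": 0}]'

```text
clock: 20.55
position: [0.6389, -0.0102, 0.2449]
ee_rot: [0.0, 0.743, 0.669, 0.0]
contact_force: [-4.1, 2.4, 4.1]
width: 0.01
```

```bash
python3 -c "
from h import *
rep()
p=manip.get_state()['position']-[.5355,.0005,.1175];print(p@EX,p@EY,p[2])
a=np.array([p@EX-.185,p[2]+.051]);print('lid deg',np.degrees(np.arctan2(.051,.185)*-1+np.arctan2(a[1],-a[0])))
cv2.imwrite('pics/s7.png',cv2.resize(eyes.get_image('scene')[130:330,190:430],None,fx=3,fy=3))
cv2.imwrite('pics/t7.png',eyes.get_image('top'))"
```

```text
t 20.55 pos [ 0.6389 -0.0102  0.2449] F [-4.1  2.4  4.1] w 0.01 yaw_y -6.03 zdir [ 0.001  0.    -1.   ] q [-0.12  0.37  1.34  0.    1.44 -0.02]
0.10400253521995469 -0.00015852868578385246 0.12737417705509546
lid deg 50.16556349405884
```

View pics/s7.png

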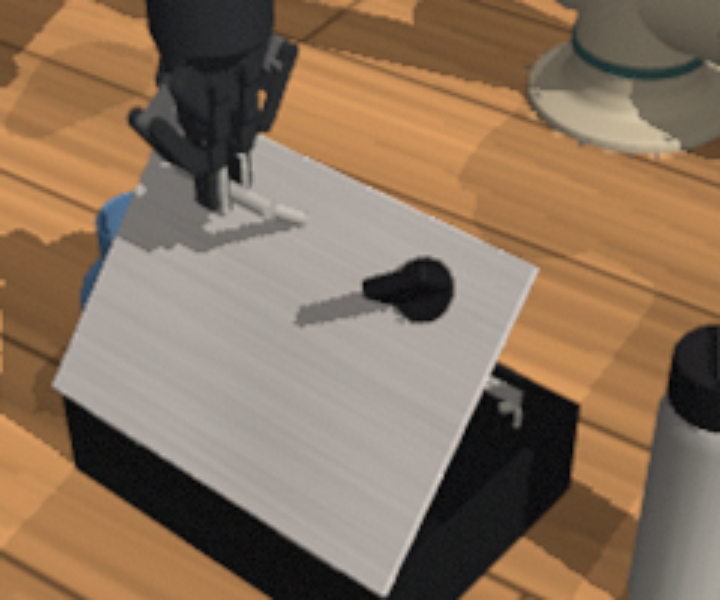

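View pics/t7.png

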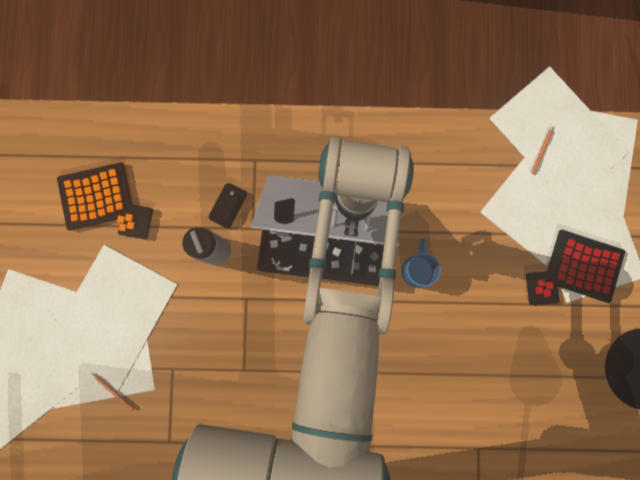

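The pictures show the lid open at about 50° with the bar still in the fingers. The mug (422,268), flask (200,243) and mouse (228,205) are at their starting pixels. Handing in.

```bash
python3 -c "
from h import *
for t in (45,50,55):
    a=np.radians(t);print(t,proj('scene',[H-EX*(.22*np.cos(a)-.006*np.sin(a))+EY*.15+np.array([0,0,.22*np.sin(a)+.006*np.cos(a)])]), 'seen 369,219')
rep();manip.sign_off()"
```

```text
45 [[370.69939608 220.36171319]] seen 369,219
50 [[366.668337   218.76881099]] seen 369,219
55 [[362.10340079 217.98017467]] seen 369,219
t 20.65 pos [ 0.6389 -0.0102  0.2448] F [-4.7  2.   4.2] w 0.0105 yaw_y -6.03 zdir [ 0.001  0.    -1.   ] q [-0.12  0.37  1.34  0.    1.44 -0.02]
the job is handed in; nothing more can be done
```

The lid is open at about 50° and the job was handed in at 20.65 s with the gripper still holding the bar.

- **Tug:** I tugged the lid first, with the knob untouched. The bar stopped about 10 mm up and the force climbed to 23 N, so the lid was caught.
- **Knob:** I let the lid down and turned the knob 52° clockwise; the picture gave 50.7°. The lid then lifted past the old stop with only about 5 N.
- **Lid angle:** The tool position gives 50.2°. The lid corner in the picture agrees less closely, at about 47°; both are above the required 40°.
- **Hold:** The tool was still at hand-in, the grip opening was about 10 mm on the bar, and the wrist force was about 6–7 N. I had no direct reading of the force between the fingers and the lid.
- **Flask, mug and mouse:** All three are at their starting positions in the last top view, judged by eye.

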